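# Open the blast gate and start the dust extraction with the two-button chord

### The arm

A 6-joint arm with a two-finger parallel gripper is mounted at the origin on the work surface. World frame = base frame: x ahead of the robot, y to its left, z up, the work surface at z = 0. Lengths are in m, angles in degrees, forces in N, time in s.
With the tool pointing down it reaches from about 0.4 to 0.825 m from the base axis. Payload 7 kg.
Tool frame: the origin (TCP) lies at the very end of the fingers, on their centre line; the grasp point (between the pads) lies 19 mm behind it (r.hold_point_z is the distance from the TCP to the grasp point, in m); x points along the fingers, y is the direction in which the jaws open and shut, and the axes are right-handed (so a half turn about x gives the same grasp; the last joint's range is limited). The gripper opens to 88 mm and grips with 3 to 60 N. Pads are 19 mm wide; open, the fingers measure 130 mm over their backs; the gripper's body (78 mm by 193 mm) begins 47 mm behind the grasp point.
Start: joints at [-58.379, 20.546, 0.682, 0, -70.136, -16.507], TCP at [0.176, -0.652, 0.201] pointing down, gripper open.
Joint ranges: [-176.03, 176.03], [-82.01, 121.73], [-58.28, 71.71], [-173.87, 95.51], [-174.79, -0.11], [-173.66, 173.66]. Speed limits (degrees/s): [136.94, 136.94, 172.46, 180, 180, 180].

### API

Orientations are given as [roll, pitch, yaw] about the fixed x, y, z axes, in that order (R = Rz(yaw) Ry(pitch) Rx(roll)).
In Python, from plant import r gives the robot as it stands. The module is installed in compiled form; this text tells all that it offers.
- The arm moves only by the shell command python3 -m creep 'ROWS' [FORCE]. ROWS is JSON, a list of rows, each a list of 7 numbers: the turn, a rotation vector about the tool's x, y, z in rad, then the shift along the tool's x, y, z in cm, then the opening in per cent of the stroke, from 0 (shut) to 100 (fully open). In form: [[rx, ry, rz, x, y, z, fingers], ...]. A call has 1 to 8 rows; each row shifts and turns the commanded pose from where the row before left it, along the tool's axes as they then stand; what a row does not reach is not made up. A row lasts 1/10 s, in which the tool goes at most 50 mm and 8.59 degrees, less where a joint would pass 70% of its speed; a pose out of reach is approached as far as the arm can. A call is refused whole if a number of a shift passes 5 or a number of a turn 0.15, either way. A call with a gripper value outside its range is refused whole. The fingers move at their own pace and stop on an object; FORCE is the grip in N (left out, the last holds). Time passes only in rows, so rows that do not move let the fingers close. It gives the time, the measured TCP pose, the force and the opening at its end, in the units of the state.
- r.get_state(): the state, without advancing time (a new reading comes with each control period).
- r.capture(name): name is "scene" or "side" or "wrist"; returns (picture, depth): 400x640x3 uint8, blue, green, red; 400x640 float32, m along the optical axis (not along the pixel's ray), 0 where there is no reading.
- r.camera_info(name): a dict with "fovy" (degrees; the focal length in pixels is half the picture's height over the tangent of half this angle, whatever the lens; pixels are square), "cx", "cy" (the principal point, pixels), "camera_from_world" (4x4, takes a point from world to camera coordinates). Camera axes: x right, y down, z forward; pixel columns grow to the right and rows downward; lengths in m; the calibration is good to about 2 mm. The wrist camera is an equidistant fisheye: a pixel r from the principal point sees the ray r / f radians off the axis. A picture is of the moment at which its call begins: read the wrist's pose just before it. camera_info takes no time and is no camera call; for the wrist camera it gives the pose at the moment of the call.
- r.close_job(): hands the job in, once; it reports no verdict.
Trained networks look in the newest picture that a camera, given by its name, has taken for a name from the list of things; names that differ only in an ending like _2 or _b are one class to them, and where a whole thing is asked for, a point or a joint stands for the part that bears it (a point fixed in the world has none). Each returns a list of dicts, best first, with "score" (0 to 1); they miss things now and then, are a little off and sometimes report something else, mostly with a low value. They report only what shows in the picture. A call takes as long as a camera call. They do not tell look-alikes from the thing itself.
- r.look_for(query, camera): "rect" ([left, top, right, bottom] in pixels, round what is visible of it).
- r.masks_of(query, camera): "pixels" (400x640 bool, what is visible of it) and "rect" ([left, top, right, bottom] in pixels, round what is visible of it).
The state is a dict: "time_s": time; "joints": joint angles; "qd": joint speeds; "joint_torque": joint torques, N m; "tcp_pos": TCP position; "eef_rot": TCP orientation; "contact_force": force on the tool from outside, world axes, zero at the start; "moment": the same for the moment, N m; "gripper_width": finger opening in m.
Only numpy, scipy, OpenCV 4.12 (cv2) and the standard library are available. Lean on these libraries where they do the work, as an engineer would, in place of code of your own. Each camera call takes 0.05 s, during which the arm holds its last target. There are 200 camera calls.

### The job

Get the dust extraction running: with the fingers, push the flange of the blast gate's slide until the slide is fully home, and only then press the two large round buttons of the start box down together with the two fingertips, hold both down for at least two seconds without a break, and let go. Press neither large button without the other, leave the two small buttons unpressed, and do not lift or shove the start box or disturb anything else lying on the bench.

Things in the scene. Friction and masses are not known exactly. Their poses are not given: they have to be found in the camera images.
- gate: extraction nozzle with blast gate, bolted to the bench: an aluminium frame 22 mm thick (its x), 110 mm wide (its y, from -85 to +25 mm) and 120 mm high, with a flared steel hood to its -x side (to x = -86 mm) and a pipe elbow into the bench on its +x side (to x = +124 mm). Origin on the bench surface in the frame's mid-plane; z up. A flat steel slide passes through the frame along y and ends on the +y side in a bent upright flange; the slide moves towards this body's -y.
- push_face (a point): point on the outer (+y) face of the slide's flange, on its centre line, 95 mm above the bench; it moves with the slide and has the same axes as gate. The flange is a steel plate 50 mm wide (gate x), 4 mm thick, from 30 to 125 mm above the bench. Push this face along the gate's -y; beyond it (+y) is free space apart from low things under 20 mm high.
- slide (a joint): travel of the blast gate's slide, m: 0 pulled out (duct shut), 0.060 fully home (duct open, flange 3 mm from the frame, hard stop). It starts somewhere from 0 to 0.025, slides with about 3 N of friction plus light damping (15 N per m/s) and stays where it is left. The other end of the slide comes out of the frame's -y side, to gate y = -150 mm at home.
- start_box: loose grey control box, 130 mm (its x) by 170 mm (its y), top face 55 mm above the bench, about 1.8 kg, standing on four rubber feet; origin under its centre, z up. On top, near its -x edge, two large round black buttons (30 mm across) side by side along y, 64 mm between centres; near its +x edge two small round black buttons (16 mm across) with a fixed steel key, 20 mm high, between them.
- start_left_top (a point): centre of the top of the large button at the box's +y side (box x = -22 mm, y = +32 mm), 79 mm above the bench when up; it moves with the button and has the box's axes. The button is 30 mm across and sticks 12 mm out of a steel collar 46 mm across whose top is 67 mm above the bench.
- start_right_top (a point): the same for the large button at the box's -y side (box x = -22 mm, y = -32 mm)
- start_left (a joint): how far the left large button is pressed, m: 0 up, 0.008 fully down. Spring: about 1.5 N to begin to move, 5 N fully down; comes back up when let go. It counts as down beyond 0.005.
- start_right (a joint): the same for the right large button
- small_left (a joint): how far the small button at the box's +y side (box x = +36 mm, y = +45 mm) is pressed, m: 0 up, 0.008 down; to be left alone. Its top is 79 mm above the bench.
- small_right (a joint): the same for the small button at the box's -y side (box x = +36 mm, y = -45 mm)
- wrench: small steel spanner lying flat, 125 mm long, 26 mm wide, 8 mm high; origin under its middle; loose, to be left alone
- bearing: steel bearing ring, 42 mm across, 14 mm high; origin under its centre; loose, to be left alone
- disc_stack: loose stack of grey, white and blue abrasive discs, 125 mm across, 15 mm high; origin under its centre; loose, to be left alone
- scour_pad: dark brown round abrasive pad, 100 mm across, 10 mm high; origin under its centre; loose, to be left alone
- tape_measure: black and red tape measure standing on edge, 75 x 38 x 62 mm high; origin under its centre; loose, to be left alone
- oil_can: plain steel can, 70 mm across, 110 mm high; origin under its centre; loose, to be left alone
- thinner: amber bottle, 66 mm across, 170 mm high; origin under its centre; loose, to be left alone
Not all that is in view belongs to the job. Leave any blue or red look-alike of the start_box alone.

How it is judged (in metres and radians):
On the way, in this order (a step that is already met when the one before it is completed fails the run):
1. the blast gate's slide is fully home (within 5 mm) while neither large button is pressed (value of joint slide above 0.055 m and value of joint each of start_left, start_right below 0.002 m), for 0.2 s.
2. both large buttons are held down together by the fingers for 2 s without a break (value of joint each of start_left, start_right above 0.005 m and contact force between the fingers and start_box above 4 N), for 2 s.
At the end, for the whole second after the job is handed in: The slide is home (joint above 55 of 60 mm), all four buttons are up again (within 1 mm), and the start box stands at rest and level within 15 mm of where it was (value of joint slide above 0.055 m and value of joint each of start_left, start_right, small_left, small_right below 0.001 m and distance of start_box from where it was at the start of the episode below 0.015 m and angle between start_box's own z axis and vertical below 0.05 rad and linear speed of start_box below 0.01 m/s); the robot touches nothing.
It fails at once if one large button is down (5 mm) while the other is still up (under 1.5 mm) ((value of joint start_left above 0.005 m and value of joint start_right below 0.0015 m) or (value of joint start_right above 0.005 m and value of joint start_left below 0.0015 m)).
It fails at once if a large button is down (5 mm) while the slide is not home (under 55 mm) (value of joint any of start_left, start_right above 0.005 m and value of joint slide below 0.055 m).
It fails at once if a small button is pressed by more than 4 mm (value of joint any of small_left, small_right above 0.004 m).
It fails at once if the start box is lifted, tipped (0.15 rad) or shoved by more than 15 mm (distance of start_box from where it was at the start of the episode above 0.015 m or angle between start_box's own z axis and vertical above 0.15 rad).
It fails at once if a thing lying on the bench is moved by more than 25 mm (distance of any of wrench, bearing, disc_stack, scour_pad, tape_measure, oil_can, thinner from where it was at the start of the episode above 0.025 m).
It also fails if it takes over 51 s, if anything falls off the work surface, if the arm or the gripper's body presses on something with over 40 N, if the wrist force passes 120 N, or if a joint passes its speed limit or range.

## Working session

There is one attempt and no reset: what is moved stays moved. The work goes in short steps, Python scripts to look and compute and a shell command to move; the robot and the scene stay as the last step left them, time stands still between calls to the robot, and variables do not carry over. Pictures are saved under pics/ and viewed, about 8 in all and at most 12, crops included, and the job is handed in when it is done.

```bash
mkdir -p pics; cat > h.py <<'E'
import numpy as np, cv2
from plant import r
def cam(n):
    i=r.camera_info(n); return i, 200/np.tan(np.radians(i["fovy"]/2)), np.linalg.inv(np.array(i["camera_from_world"]))
def cloud(n,depth):
    i,f,T=cam(n); v,u=np.mgrid[0:400,0:640].astype(float)
    x=(u-i["cx"])/f; y=(v-i["cy"])/f
    if n=="wrist":
        th=np.hypot(x,y); k=np.where(th>1e-6,np.tan(th)/np.maximum(th,1e-6),1); x=x*k;y=y*k
    P=np.stack([x*depth,y*depth,depth,np.ones_like(depth)],-1)@T.T
    return P[...,:3]
E
python3 - <<'E'
from h import *
s=r.get_state();print(s)
for n in("scene","side"):
    p,d=r.capture(n);cv2.imwrite(f"pics/{n}0.png",p);np.save(f"{n}.npy",d)
    P=cloud(n,d);np.save(f"{n}P.npy",P)
    print(n,cam(n)[2][:3,3].round(3))
    for q in("gate","push_face","start_box","start_left_top","wrench","bearing","disc_stack","scour_pad","tape_measure","oil_can","thinner"):
        for m in r.masks_of(q,n)[:3]:
            k=m["pixels"]&(d>0); 
            if k.sum()>5: print(q,round(m["score"],2),[int(a) for a in m["rect"]],np.median(P[k],0).round(3),"hi",np.percentile(P[k],97,axis=0).round(3),"lo",np.percentile(P[k],3,axis=0).round(3))
E
```

```text
{'time_s': 0.0, 'joints': array([-5.83791710e+01,  2.05924728e+01,  6.32601125e-01, -1.78131689e-02,
       -7.01371626e+01, -1.65059372e+01]), 'qd': array([ 0.03547402, -0.00884228,  0.05137821, -0.0423106 , -0.01255183,
        0.11269976]), 'joint_torque': array([ 7.59967352e-04, -5.82717168e+01,  2.93048912e+01,  6.99686229e+00,
        6.63730607e-03, -1.76099911e-04]), 'tcp_pos': array([ 0.17580769, -0.65113789,  0.20020938]), 'eef_rot': array([ 96.7160891 ,  89.90153095, 111.82491438]), 'contact_force': array([ 0.04733164,  0.28072731, -0.42104632]), 'moment': array([-0.02720947,  0.02253809,  0.01119259]), 'gripper_width': 0.0874552013620272}
scene [ 1.062 -0.741  0.812]
gate 0.79 [334, 135, 410, 209] [0.57  0.142 0.076] hi [0.654 0.262 0.122] lo [0.482 0.091 0.004]
gate 0.59 [320, 276, 360, 338] [ 0.769 -0.274  0.093] hi [ 0.793 -0.233  0.112] lo [ 0.733 -0.29   0.01 ]
push_face 0.58 [360, 134, 389, 194] [0.53  0.258 0.095] hi [0.571 0.267 0.125] lo [0.498 0.086 0.044]
start_box 0.86 [114, 222, 203, 295] [ 0.379 -0.415  0.056] hi [ 0.434 -0.33   0.08 ] lo [ 0.29  -0.495  0.0
[... 2386 characters left out ...]
[0.588 0.005 0.011] lo [ 0.458 -0.017  0.002]
bearing 0.46 [336, 176, 347, 189] [ 0.657 -0.     0.012] hi [0.679 0.02  0.018] lo [ 0.636 -0.019 -0.   ]
disc_stack 0.41 [300, 192, 330, 219] [ 0.531 -0.007  0.008] hi [0.589 0.004 0.011] lo [ 0.462 -0.018  0.003]
scour_pad 0.95 [258, 218, 293, 243] [ 0.377 -0.004  0.011] hi [0.419 0.038 0.015] lo [ 0.335 -0.045  0.007]
tape_measure 0.36 [394, 189, 401, 194] [ 0.748 -0.145  0.007] hi [ 0.757 -0.131  0.015] lo [ 0.74  -0.154  0.   ]
oil_can 0.84 [413, 198, 432, 216] [ 0.726 -0.265  0.034] hi [ 0.746 -0.23   0.071] lo [ 0.72  -0.288  0.002]
oil_can 0.26 [326, 203, 397, 263] [ 0.505 -0.206  0.056] hi [ 0.582 -0.108  0.08 ] lo [ 0.444 -0.278  0.02 ]
```

```bash
python3 -c "
import cv2
for n,(a,b,c,d) in {'scene':(100,80,460,350),'side':(220,100,500,380)}.items():
    p=cv2.imread(f'pics/{n}0.png')[b:d,a:c];cv2.imwrite(f'pics/{n}1.png',cv2.resize(p,None,fx=2.1,fy=2.1,interpolation=3))
"
```

```text
(no output)
```

View pics/scene1.png

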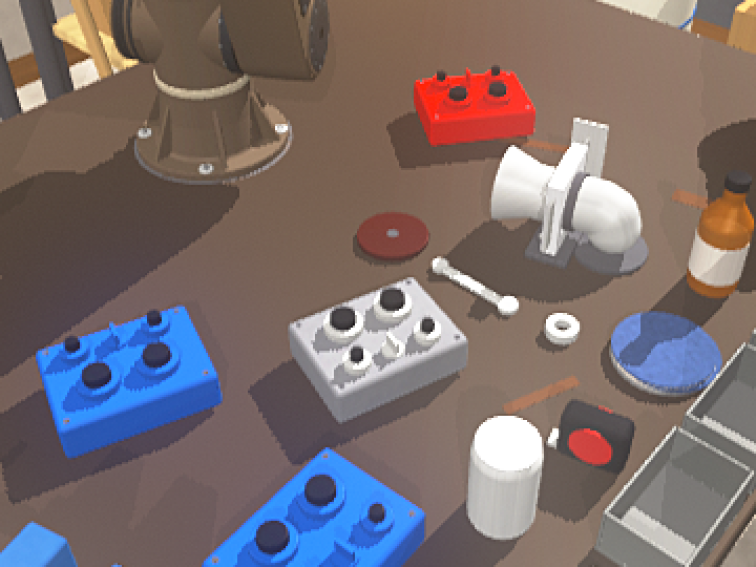

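View pics/side1.png

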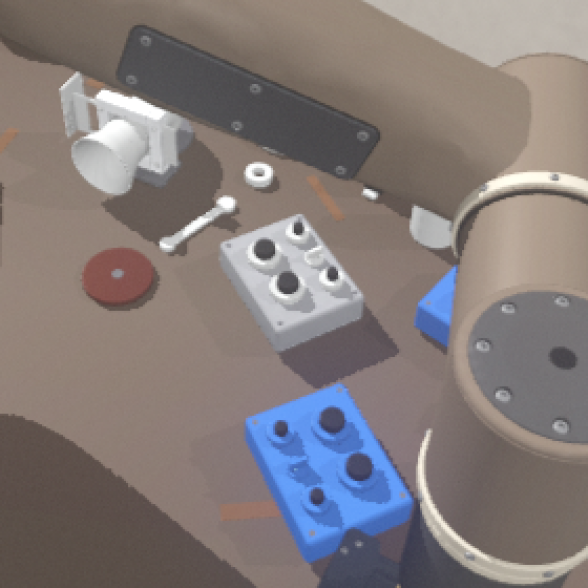

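The grey box is at crop (378,345) in scene, with its large buttons at (342,320) and (392,300), which are the two nearer the robot. The gate's flange is at (590,145) and faces world +y. The blue and red boxes are look-alikes. Next I'll refine the geometry.

```bash
python3 - <<'E'
from h import *
for n in("scene","side"):
    P=np.load(n+"P.npy"); img=cv2.imread(f"pics/{n}0.png")
    z=P[...,2];x=P[...,0];y=P[...,1]
    # large + small buttons: dark, z 72..84mm within grey box region
    reg=(x>.42)&(x<.62)&(y>-.31)&(y<-.09)
    k=(reg&(z>.0765)&(z<.083)&(img.max(2)<75)).astype(np.uint8)
    c,l,st,ce=cv2.connectedComponentsWithStats(k)
    for i in range(1,c):
        if st[i,4]>8: print(n,"btn",st[i,4],P[l==i].mean(0).round(4),((P[l==i].max(0)+P[l==i].min(0))/2).round(4))
    t=reg&(abs(z-.055)<.003)
    (cx,cy),wh,a=cv2.minAreaRect((P[t][:,:2]*1000).astype(np.float32)); print("boxtop",cx,cy,wh,a)
    # flange
    f=(x>.45)&(x<.62)&(y>.2)&(y<.31)&(z>.035)&(z<.128)
    Q=P[f]; print("flange n",f.sum(),Q.min(0).round(3),Q.max(0).round(3))
    top=Q[Q[:,2]>.1]; print("flange hi",np.percentile(top,[2,50,98],axis=0).round(4).tolist()); m=top-top.mean(0); w,v=np.linalg.eigh(m.T@m); print("normal",v[:,0].round(3),top.mean(0).round(4), np.sqrt(w/len(m)).round(4)); print(cv2.minAreaRect((top[:,:2]*1000).astype(np.float32)))
    f=(x>.4)&(x<.7)&(y>.05)&(y<.235)&(z>.112)&(z<.128)
    print("frametop",cv2.minAreaRect((P[f][:,:2]*1000).astype(np.float32)),f.sum())
E
```

```text
scene btn 23 [ 0.5154 -0.1519  0.0794] [ 0.5157 -0.1513  0.0794]
scene btn 46 [ 0.4974 -0.2134  0.0793] [ 0.4974 -0.2129  0.0796]
scene btn 9 [ 0.5748 -0.158   0.0793] [ 0.575  -0.1569  0.0793]
scene btn 18 [ 0.5489 -0.2437  0.079 ] [ 0.5478 -0.2434  0.0797]
boxtop 526.08740234375 -187.56541442871094 (169.11521911621094, 131.4748077392578) 71.49369812011719
flange n 331 [0.495 0.2   0.039] [0.547 0.27  0.127]
flange hi [[0.497, 0.2018, 0.1007], [0.5234, 0.2564, 0.1148], [0.5462, 0.2662, 0.1273]]
normal [-0.006  0.056  0.998] [0.5226 0.2509 0.1144] [0.008  0.0133 0.0185]
((527.97216796875, 230.459228515625), (49.68177795410156, 67.0278091430664), 17.182048797607422)
frametop ((514.2673950195312, 144.97886657714844), (98.04728698730469, 113.74478149414062), 16.66080665588379) 264
boxtop 522.9171752929688 -187.50057983398438 (172.96975708007812, 129.94290161132812) 71.91650390625
flange n 333 [0.491 0.2   0.035] [0.545 0.268 0.128]
flange hi [[0.492, 0.2009, 0.1004], [0.5214, 0.2535, 0.1138], [0.5422, 0.265, 0.127]]
normal [ 0.039 -0.008  0.999] [0.5189 0.2441 0.1136] [0.0087 0.0133 0.0221]
((524.2261962890625, 230.52151489257812), (54.81312942504883, 63.909263610839844), 15.114425659179688)
frametop ((512.1094970703125, 145.3839569091797), (101.79961395263672, 112.28305053710938), 19.19657325744629) 270
```

```bash
cat >> h.py <<'E'
from scipy.spatial.transform import Rotation as Ro
def togo(p,yaxis_deg,verbose=True):
    """tool down at p, tool y (mod 180) at heading; print shifts along present tool axes (cm) and rotvec"""
    s=r.get_state(); R=Ro.from_euler("xyz",s["eef_rot"],degrees=True).as_matrix()
    best=None
    for a in(yaxis_deg,yaxis_deg+180):
        Y=np.array([np.cos(np.radians(a)),np.sin(np.radians(a)),0]);X=np.array([0,0,-1.]);D=np.stack([X,Y,np.cross(X,Y)],1)
        v=Ro.from_matrix(R.T@D).as_rotvec()
        print("rotvec",v.round(3),"shift in present axes cm",(R.T@(np.array(p)-s["tcp_pos"])*100).round(2),"in final axes",(D.T@(np.array(p)-s["tcp_pos"])*100).round(2))
    print("t",s["time_s"],"tcp",s["tcp_pos"].round(4),"F",s["contact_force"].round(2),"j",s["joints"].round(0),"w",round(s["gripper_width"],4))
E
python3 - <<'E'
from h import *
for n in("scene","side"):
    P=np.load(n+"P.npy"); img=cv2.imread(f"pics/{n}0.png")
    x,y,z=np.moveaxis(P,-1,0)
    for z0,z1 in((.085,.1),(.1,.11),(.11,.122),(.122,.13)):
        f=(x>.45)&(x<.62)&(y>.236)&(y<.31)&(z>z0)&(z<z1); Q=P[f]
        if len(Q)>4:
            a=np.polyfit(Q[:,0],Q[:,1],1);print(n,z0,len(Q),"yaw",np.degrees(np.arctan(a[0])).round(1),Q.mean(0).round(4),"x",Q[:,0].min().round(3),Q[:,0].max().round(3),"res",np.std(Q[:,1]-np.polyval(a,Q[:,0])).round(4))
    b=(img[...,2]>130)&(img[...,0]<60)&(x>.6)&(y>.05)&(z>.02)
    if b.sum(): print("bottle",b.sum(),np.percentile(P[b],[3,50,97],axis=0).round(3))
togo([.505,-.182,.2],72)
E
```

```text
scene 0.085 59 yaw 17.7 [0.521  0.2578 0.0937] x 0.496 0.541 res 0.0021
scene 0.1 52 yaw 14.8 [0.52   0.2557 0.105 ] x 0.496 0.544 res 0.0053
scene 0.11 55 yaw 15.9 [0.5203 0.2578 0.1153] x 0.497 0.542 res 0.0022
scene 0.122 37 yaw 15.8 [0.5197 0.2572 0.1249] x 0.497 0.544 res 0.0028
bottle 523 [[0.733 0.176 0.085]
 [0.762 0.191 0.113]
 [0.786 0.213 0.147]]
side 0.085 53 yaw 7.0 [0.5148 0.2519 0.0928] x 0.493 0.541 res 0.0069
side 0.1 33 yaw 18.3 [0.5182 0.2555 0.1046] x 0.492 0.543 res 0.0058
side 0.11 31 yaw 15.6 [0.5145 0.2565 0.1153] x 0.492 0.541 res 0.0017
side 0.122 25 yaw 17.9 [0.5138 0.2569 0.1252] x 0.491 0.537 res 0.0016
rotvec [0.578 0.    0.   ] shift in present axes cm [ 0.12 36.76 44.01] in final axes [ 0.12 54.83 16.78]
rotvec [-2.564 -0.     0.   ] shift in present axes cm [ 0.12 36.76 44.01] in final axes [  0.12 -54.83 -16.78]
t 1.2 tcp [ 0.176  -0.6516  0.2012] F [-0.84  0.09  0.53] j [-58.  21.   1.  -0. -70. -17.] w 0.0874
```

```bash
python3 -m creep '[[0,0,0,0,1.5,1.8,0],[0,0,0,0,3,3.6,0],[0,0,0,0,3,3.6,0],[0,0,0,0,3,3.6,0],[0,0,0,0,3,3.6,0],[0,0,0,0,3,3.6,0],[0,0,0,0,3,3.6,0],[0,0,0,0,3,3.6,0]]' 20
python3 -m creep '[[0,0,0,0,3,3.6,0],[0,0,0,0,3,3.6,0],[0,0,0,0,3,3.6,0],[0,0,0,0,3.5,3,0],[0,0,0,0,4.7,1.2,0],[0,0,0,0,4.7,1.2,0],[0,0,0,0,4.7,1.2,0],[0,0,0,0,4.7,1.2,0]]'
python3 - <<'E'
from h import *
togo([.503,.305,.2],197)
E
```

```text
time_s: 2.0
tcp_pos: [0.3788, -0.3624, 0.2015]
eef_rot: [-45.2, 90.0, -30.0]
contact_force: [0.4, -0.4, 0.6]
gripper_width: 0.0294
time_s: 2.8
tcp_pos: [0.4756, -0.0114, 0.2015]
eef_rot: [3.1, 89.9, 18.2]
contact_force: [1.9, 0.1, 0.5]
gripper_width: 0.0005
rotvec [-1.604e+00  1.000e-03  1.000e-03] shift in present axes cm [ 0.17 29.84 10.89] in final axes [  0.15 -11.87  29.46]
rotvec [ 1.538e+00  1.000e-03 -1.000e-03] shift in present axes cm [ 0.17 29.84 10.89] in final axes [  0.15  11.87 -29.46]
t 2.8 tcp [ 0.4756 -0.0114  0.2015] F [1.86 0.05 0.46] j [ 22.   1. -24.   0. -65. -97.] w 0.0005
```

```bash
python3 -m creep '[[0,0,0,0,4.5,1.6,0],[0,0,0,0,4.5,1.6,0],[0,0,0,0,4.5,1.6,0],[0,0,0,0,4.5,1.6,0],[0,0,0,0,4.5,1.6,0],[0,0,0,0,4.5,1.6,0],[0,0,0,0,2.5,1.2,0],[-0.1,0,0,0,0,0,0]]'
python3 -m creep '[[-0.15,0,0,0,0,0,0],[-0.15,0,0,0,0,0,0],[-0.15,0,0,0,0,0,0],[-0.15,0,0,0,0,0,0],[-0.15,0,0,0,0,0,0],[-0.15,0,0,0,0,0,0],[-0.15,0,0,0,0,0,0],[-0.15,0,0,0,0,0,0]]'
python3 -m creep '[[-0.15,0,0,0,0,0,0],[-0.15,0,0,0,0,0,0],[0,0,0,0,0,0,0],[0,0,0,0,0,0,0]]'
python3 - <<'E'
from h import *
togo([.503,.305,.078],197)
p,d=r.capture("wrist");cv2.imwrite("pics/w0.png",p);P=cloud("wrist",d)
x,y,z=np.moveaxis(P,-1,0)
f=(x>.47)&(x<.58)&(y>.2)&(y<.29)&(z>.07)&(z<.13);Q=P[f];print(len(Q))
G=np.array([[np.cos(np.radians(17)),np.sin(np.radians(17))],[-np.sin(np.radians(17)),np.cos(np.radians(17))]])
t=Q[(Q[:,2]>.118)];g=t[:,:2]@G.T;print("gate-frame top pts",np.percentile(g,[2,25,50,75,98],axis=0).round(4).tolist())
E
```

```text
time_s: 3.6
tcp_pos: [0.5035, 0.3031, 0.2004]
eef_rot: [-131.6, 90.0, -110.5]
contact_force: [-0.6, -0.9, -0.3]
gripper_width: 0.0005
time_s: 4.4
tcp_pos: [0.5033, 0.2996, 0.2012]
eef_rot: [-39.0, 90.0, 51.0]
contact_force: [-0.6, 0.5, 0.0]
gripper_width: 0.0003
time_s: 4.8
tcp_pos: [0.5033, 0.2996, 0.2012]
eef_rot: [-48.9, 90.0, 57.6]
contact_force: [-0.0, -0.1, 0.6]
gripper_width: 0.0009
rotvec [-0.008  0.     0.   ] shift in present axes cm [12.32 -0.13  0.52] in final axes [12.32 -0.13  0.52]
rotvec [ 3.133  0.    -0.   ] shift in present axes cm [12.32 -0.13  0.52] in final axes [12.32  0.13 -0.52]
t 4.8 tcp [0.5033 0.2996 0.2012] F [-0.01 -0.12  0.63] j [ 50.  12. -11.  -0. -67. -33.] w 0.0009
1153
gate-frame top pts [[0.5504, 0.0328], [0.566, 0.039], [0.5743, 0.0922], [0.5811, 0.094], [0.5959, 0.096]]
```

View pics/w0.png

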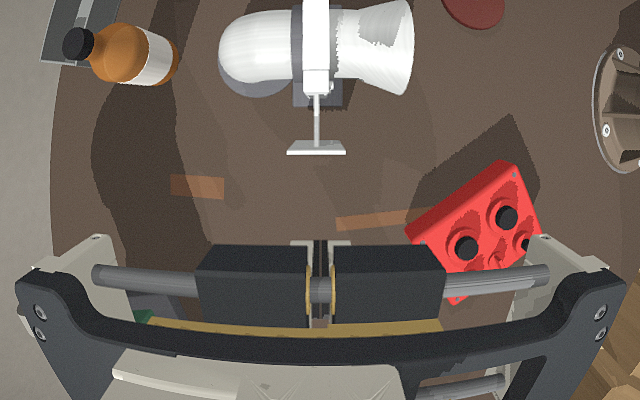

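The flange is at (316,150) and lines up with the closed fingers. I'll lower beyond it, then push along tool −z.

```bash
python3 -m creep '[[0,0,0,4,-0.4,0,0],[0,0,0,4,0,0,0],[0,0,0,3,0,0,0],[0,0,0,1.2,0,0,0],[0,0,0,0,0,-1,0],[0,0,0,0,0,-1,0],[0,0,0,0,0,0,0]]'
python3 -m creep '[[0,0,0,0,0,-0.6,0],[0,0,0,0,0,-0.6,0],[0,0,0,0,0,-0.6,0],[0,0,0,0,0,-0.6,0],[0,0,0,0,0,-0.6,0],[0,0,0,0,0,-0.6,0]]'
python3 -c "
from h import *
s=r.get_state();p=s['tcp_pos'];print(-p[0]*.2924+p[1]*.9563-.0095,s['contact_force'])"
```

```text
time_s: 5.55
tcp_pos: [0.5141, 0.2811, 0.081]
eef_rot: [-65.9, 89.8, 40.8]
contact_force: [0.4, -0.0, 0.5]
gripper_width: 0.0006
time_s: 6.15
tcp_pos: [0.5238, 0.2473, 0.0795]
eef_rot: [-63.7, 89.9, 43.1]
contact_force: [0.9, 3.6, 3.6]
gripper_width: 0.0006
0.07379819178203452 [0.85553639 3.62220558 3.62368539]
```

```bash
python3 -m creep '[[0,0,0,0,0,-0.6,0],[0,0,0,0,0,-0.6,0],[0,0,0,0,0,-0.6,0],[0,0,0,0,0,-0.4,0]]'
python3 -m creep '[[0,0,0,0,0,-0.3,0],[0,0,0,0,0,-0.3,0]]'
python3 -m creep '[[0,0,0,0,0,-0.3,0],[0,0,0,0,0,-0.2,0]]'
python3 -c "
from h import *
s=r.get_state();p=s['tcp_pos'];print(-p[0]*.2924+p[1]*.9563-.0095,s['contact_force'])"
```

```text
time_s: 6.55
tcp_pos: [0.53, 0.226, 0.0792]
eef_rot: [-43.7, 89.9, 63.1]
contact_force: [-9.0, 19.2, 8.7]
gripper_width: 0.0
time_s: 6.75
tcp_pos: [0.5303, 0.2259, 0.0794]
eef_rot: [-18.0, 89.5, 88.8]
contact_force: [-23.3, 39.7, 8.3]
gripper_width: 0.0002
time_s: 6.95
tcp_pos: [0.5305, 0.2258, 0.0796]
eef_rot: [-17.0, 89.1, 89.8]
contact_force: [-34.1, 54.5, 9.6]
gripper_width: 0.0005
0.05131227636391817 [-34.06454353  54.48907771   9.61410091]
```

```bash
python3 -m creep '[[0,0,0,0,0,1.5,0],[0,0,0,0,0,2,0],[0,0,0,0,0,3,0],[0,0,0,-3,0,0,0],[0,0,0,-5,0,0,0],[0,0,0,-4,0,0,0],[0,0,0,0,0,0,0]]'
python3 - <<'E'
from h import *
s=r.get_state();print(s["tcp_pos"],s["contact_force"])
p,d=r.capture("wrist");P=cloud("wrist",d);np.save("w1P.npy",P);cv2.imwrite("pics/w1.png",cv2.resize(p[0:200,180:480],None,fx=2.6,fy=2.6,interpolation=3))
G=np.array([[.9563,.2924],[-.2924,.9563]])
g=P[...,:2]@G.T;z=P[...,2]
for u in range(300,332,4):
    print(u,[(v,(g[v,u]*1000).round().astype(int).tolist(),int(z[v,u]*1000)) for v in range(20,185,6)if z[v,u]>.09 and g[v,u,1]<.12])
E
```

```text
time_s: 7.65
tcp_pos: [0.5162, 0.2783, 0.2049]
eef_rot: [-77.4, 89.6, 29.5]
contact_force: [0.5, -0.3, 0.3]
gripper_width: 0.0007
[0.51617904 0.27828221 0.2048588 ] [ 0.46890892 -0.29883809  0.27411031]
300 [(38, [593, -34], 96), (44, [592, -27], 100), (50, [592, -21], 101), (56, [592, -15], 102), (62, [592, -9], 104), (68, [592, -4], 102), (74, [593, 2], 100), (80, [593, 7], 98), (86, [593, 12], 96), (92, [593, 18], 90), (128, [592, 50], 122)]
304 [(38, [589, -34], 95), (44, [589, -27], 100), (50, [589, -20], 104), (56, [589, -15], 103), (62, [589, -9], 103), (68, [589, -4], 102), (74, [589, 2], 100), (80, [589, 7], 99), (86, [589, 12], 95), (92, [590, 18], 91), (128, [588, 50], 121)]
308 [(38, [585, -34], 95), (44, [585, -27], 100), (50, [585, -21], 102), (56, [585, -15], 102), (62, [585, -9], 104), (68, [585, -4], 103), (74, [585, 2], 100), (80, [585, 7], 98), (86, [586, 12], 95), (92, [586, 18], 91), (128, [585, 50], 122)]
312 [(20, [581, -45], 117), (26, [581, -40], 117), (32, [581, -34], 117), (38, [581, -29], 117), (44, [581, -23], 117), (50, [581, -18], 117), (56, [581, -12],
[... 1212 characters left out ...]
, (56, [571, -12], 118), (62, [571, -7], 118), (68, [571, -1], 118), (74, [571, 4], 119), (80, [571, 9], 117), (86, [571, 14], 118), (92, [571, 20], 118), (98, [571, 25], 116), (104, [571, 30], 116), (110, [571, 35], 117), (116, [571, 40], 119), (122, [571, 46], 98), (128, [571, 50], 123)]
328 [(20, [568, -45], 118), (26, [568, -39], 118), (32, [568, -34], 117), (38, [568, -28], 117), (44, [568, -23], 117), (50, [568, -17], 119), (56, [568, -12], 119), (62, [574, 37], 385), (68, [568, -2], 116), (74, [568, 4], 118), (80, [568, 9], 118), (86, [568, 14], 116), (92, [568, 20], 118), (98, [568, 25], 117), (104, [568, 30], 118), (110, [568, 35], 117), (116, [568, 40], 117), (128, [568, 50], 122)]
```

View pics/w1.png

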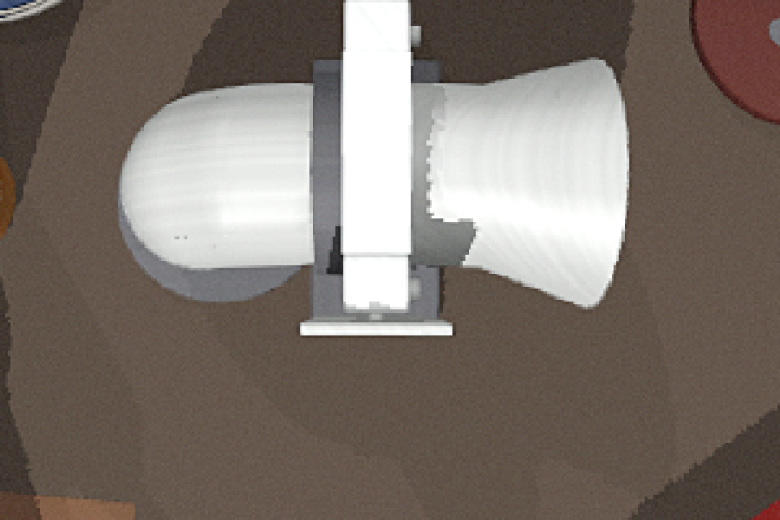

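The slide is home: its flange sits a few mm from the frame, at crop (376,329), and the push met a hard stop. Now to the grey box, with the fingers set for a 64 mm spacing.

```bash
python3 -m creep '[[0,0,0,0,0.7,-2.2,51],[0,0,0,0,1.4,-4.3,51],[0,0,0,0,1.4,-4.3,51],[0,0,0,0,1.4,-4.3,51],[0,0,0,0,1.4,-4.3,51],[0,0,0,0,1.4,-4.3,51],[0,0,0,0,1.4,-4.3,51],[0,0,0,0,1.4,-4.3,51]]'
python3 -m creep '[[0,0,0,0,1.4,-4.3,51],[0,0,0,0,1.4,-4.3,51],[0,0,0,0,1.2,-2.5,51],[-0.15,0,0,0,0,0,51],[-0.15,0,0,0,0,0,51],[-0.15,0,0,0,0,0,51],[-0.15,0,0,0,0,0,51],[-0.15,0,0,0,0,0,51]]'
python3 -m creep '[[-0.15,0,0,0,0,0,51],[-0.06,0,0,0,0,0,51],[0,0,0,0,0,0,51],[0,0,0,0,0,0,51]]'
cat > look.py <<'E'
from h import *
import sys
togo([.505,-.182,.2],252)
s=r.get_state();R=Ro.from_euler("xyz",s["eef_rot"],degrees=True).as_matrix()
p,d=r.capture("wrist");P=cloud("wrist",d);cv2.imwrite("pics/%s.png"%sys.argv[1],p)
x,y,z=np.moveaxis(P,-1,0);reg=(x>.42)&(x<.64)&(y>-.31)&(y<-.06)
c,l,st,ce=cv2.connectedComponentsWithStats((reg&(z>.076)&(z<.083)&(p.max(2)<80)).astype(np.uint8))
for i in range(1,c):
    if st[i,4]>40:
        q=(P[l==i].max(0)+P[l==i].min(0))/2; print("btn",st[i,4],ce[i].round(),q.round(4),"tool cm",(R.T@(q-s["tcp_pos"])*100).round(2))
t=reg&(abs(z-.055)<.003)
print(cv2.minAreaRect((P[t][:,:2]*1000).astype(np.float32)))
E
python3 look.py w2
```

```text
time_s: 8.5
tcp_pos: [0.5043, -0.0648, 0.1976]
eef_rot: [85.5, 89.8, -167.7]
contact_force: [1.3, 0.4, -0.2]
gripper_width: 0.0442
time_s: 9.3
tcp_pos: [0.4981, -0.1804, 0.1973]
eef_rot: [28.5, 89.7, 178.6]
contact_force: [0.6, 0.1, -0.2]
gripper_width: 0.0448
time_s: 9.7
tcp_pos: [0.4992, -0.1801, 0.1981]
eef_rot: [17.3, 89.9, 178.9]
contact_force: [0.8, -0.6, 0.2]
gripper_width: 0.0448
rotvec [-0.006  0.002 -0.001] shift in present axes cm [-0.2  -0.   -0.61] in final axes [-0.19  0.   -0.61]
rotvec [ 3.135e+00 -1.000e-03 -4.000e-03] shift in present axes cm [-0.2  -0.   -0.61] in final axes [-0.19 -0.    0.61]
t 9.7 tcp [ 0.4992 -0.1801  0.1981] F [ 0.77 -0.63  0.21] j [  1.   7. -18.  -0. -65.  70.] w 0.0448
btn 159 [274. 127.] [ 0.576  -0.1562  0.0792] tool cm [11.87 -4.7  -6.57]
btn 169 [364. 127.] [ 0.5485 -0.2401  0.0792] tool cm [11.87  4.13 -6.6 ]
btn 598 [287. 183.] [ 0.5177 -0.1498  0.0789] tool cm [11.92 -3.47 -0.84]
btn 590 [350. 183.] [ 0.4979 -0.2102  0.079 ] tool cm [11.9   2.89 -0.86]
((528.18017578125, -186.49447631835938), (169.29701232910156, 128.5331268310547), 71.44937133789062)
```

View pics/w2.png

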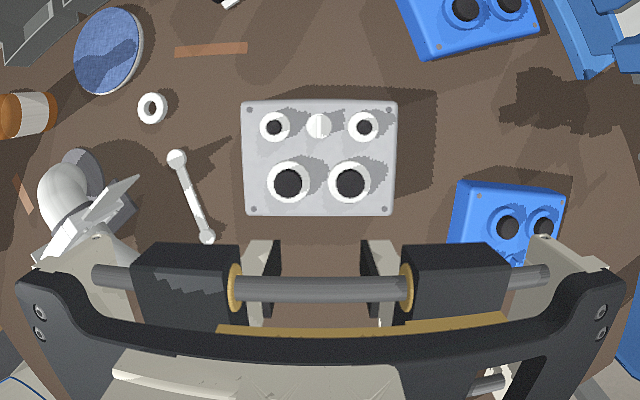

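The grey box is seen from above, with its large buttons at (287,183) and (350,183). Centre the fingers over them and descend.

```bash
python3 -m creep '[[0,0,0,3,-0.3,-0.7,51],[0,0,0,4,0,0,51],[0,0,0,3,0,0,51],[0,0,0,0.8,0,0,51],[0,0,0,0,0,0,51],[0,0,0,0,0,0,51]]'; python3 look.py w3
python3 - <<'E'
from h import *
p=cv2.imread("pics/w3.png");cv2.imwrite("pics/w3c.png",cv2.resize(p[100:340,170:470],None,fx=2.4,fy=2.4))
E
```

```text
time_s: 10.35
tcp_pos: [0.5091, -0.1792, 0.0925]
eef_rot: [179.7, 89.9, -18.5]
contact_force: [0.5, -0.7, -0.0]
gripper_width: 0.0448
rotvec [-0.004 -0.002 -0.   ] shift in present axes cm [-10.75   0.39   0.28] in final axes [-10.75   0.39   0.3 ]
rotvec [ 3.138e+00 -0.000e+00  2.000e-03] shift in present axes cm [-10.75   0.39   0.28] in final axes [-10.75  -0.39  -0.3 ]
t 10.35 tcp [ 0.5091 -0.1792  0.0925] F [ 0.52 -0.71 -0.02] j [  1.  13. -25.   0. -52.  70.] w 0.0448
btn 376 [257. 149.] [ 0.5762 -0.156   0.0792] tool cm [ 1.34 -4.3  -5.65]
btn 396 [392. 150.] [ 0.548  -0.24    0.0788] tool cm [ 1.37  4.56 -5.6 ]
btn 1062 [280. 229.] [ 0.5176 -0.1501  0.079 ] tool cm [ 1.35 -3.03  0.1 ]
btn 964 [368. 228.] [ 0.5002 -0.2099  0.0789] tool cm [ 1.36  3.2  -0.12]
((528.260986328125, -186.6883087158203), (168.89747619628906, 128.57691955566406), 71.42002868652344)
```

View pics/w3c.png

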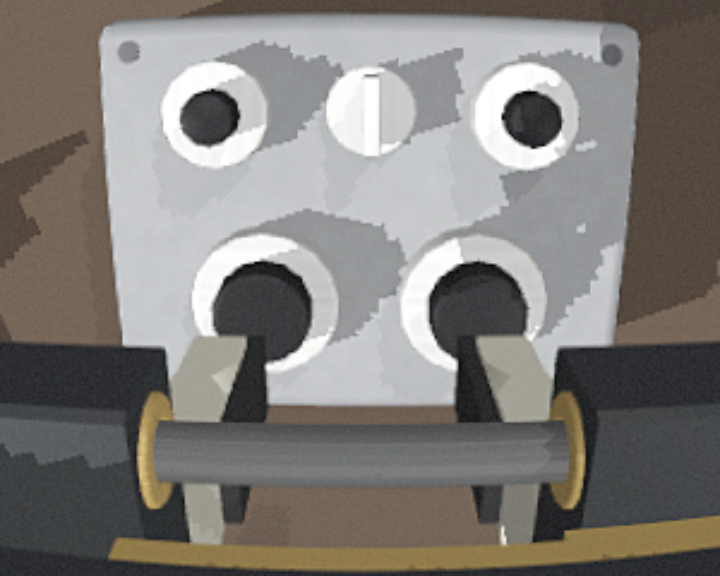

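```bash
python3 -m creep '[[0,0,0,0,0.1,0,46],[0,0,0,0.5,0,0,46],[0,0,0,0.5,0,0,46],[0,0,0,0,0,0,46],[0,0,0,0,0,0,46]]'
python3 -m creep '[[0,0,0,0.2,0,0,46],[0,0,0,0.2,0,0,46],[0,0,0,0.2,0,0,46],[0,0,0,0.2,0,0,46]]'
python3 -m creep '[[0,0,0,0.2,0,0,46],[0,0,0,0.2,0,0,46],[0,0,0,0,0,0,46]]'
```

```text
time_s: 10.9
tcp_pos: [0.5076, -0.1799, 0.081]
eef_rot: [25.5, 90.0, -172.7]
contact_force: [0.2, -0.6, 0.1]
gripper_width: 0.0404
time_s: 11.3
tcp_pos: [0.5078, -0.1799, 0.0729]
eef_rot: [0.0, 90.0, 161.8]
contact_force: [0.2, -0.5, 0.2]
gripper_width: 0.0407
time_s: 11.6
tcp_pos: [0.5076, -0.1799, 0.0688]
eef_rot: [15.1, 90.0, 176.9]
contact_force: [-0.0, -0.1, -0.0]
gripper_width: 0.0405
```

No force at z=0.0688, so the fingers are not on the buttons. I'll look before going further.

```bash
python3 look.py w4; python3 - <<'E'
from h import *
p,d=r.capture("scene");a=cv2.resize(p[190:300,210:350],None,fx=4,fy=4,interpolation=3)
q,_=r.capture("side");b=cv2.resize(q[180:290,310:430],None,fx=4,fy=4,interpolation=3)
w=cv2.imread("pics/w4.png");w=w[100:340,170:470]
cv2.imwrite("pics/c4.png",cv2.resize(np.hstack([a,b]),None,fx=.76,fy=.76)); cv2.imwrite("pics/w4c.png",cv2.resize(w,None,fx=2.4,fy=2.4))
E
```

```text
rotvec [-0.004  0.001 -0.   ] shift in present axes cm [-13.12   0.29   0.19] in final axes [-13.12   0.28   0.18]
rotvec [ 3.138e+00 -0.000e+00 -1.000e-03] shift in present axes cm [-13.12   0.29   0.19] in final axes [-13.12  -0.28  -0.18]
t 11.6 tcp [ 0.5076 -0.1799  0.0688] F [-0.04 -0.08 -0.  ] j [  1.  15. -26.  -0. -48.  70.] w 0.0405
btn 490 [247. 152.] [ 0.5758 -0.1563  0.0788] tool cm [-1.01 -4.37 -5.74]
btn 505 [399. 152.] [ 0.5476 -0.2402  0.0791] tool cm [-1.03  4.48 -5.68]
btn 766 [276. 236.] [ 0.518  -0.1511  0.0788] tool cm [-1.   -3.06 -0.09]
btn 732 [373. 235.] [ 0.5005 -0.21    0.079 ] tool cm [-1.01  3.09 -0.27]
((530.6376342773438, -187.7174530029297), (167.6344757080078, 122.73834228515625), 71.74968719482422)
```

View pics/c4.png

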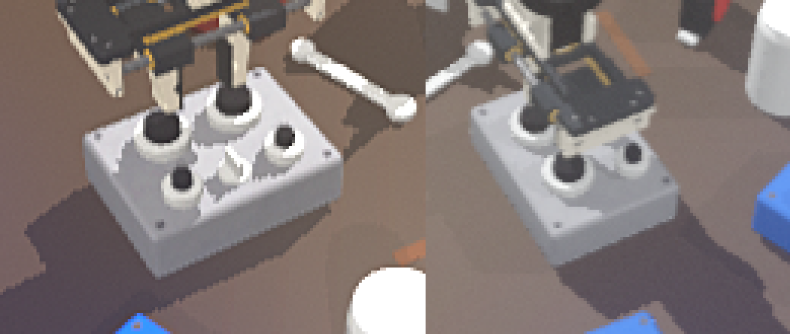

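View pics/w4c.png

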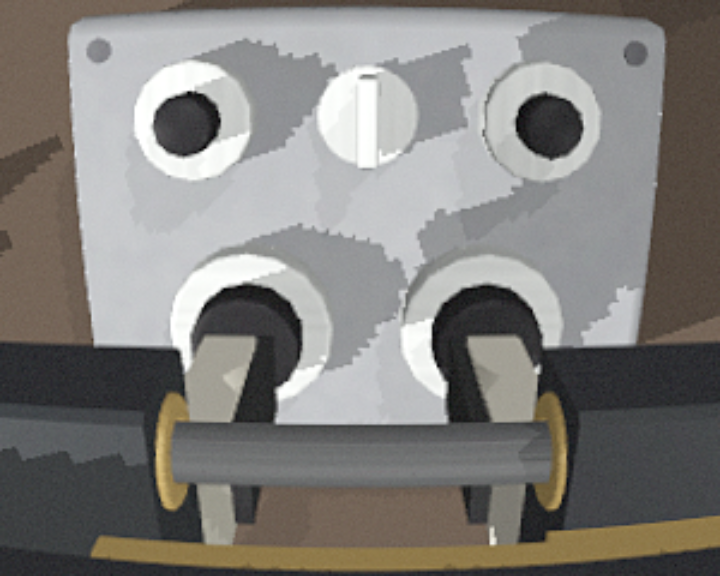

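```bash
python3 - <<'E'
from h import *
s=r.get_state();R=Ro.from_euler("xyz",s["eef_rot"],degrees=True).as_matrix()
for n in("wrist","scene","side"):
    p,d=r.capture(n);P=cloud(n,d);T=(P-s["tcp_pos"])@R*1000
    x,y,z=np.moveaxis(T,-1,0)
    print(n)
    for a in range(-60,14,4):
        k=(d>0)&(x>=a)&(x<a+4)&(abs(y)<55)&(z>-35)&(z<35)
        for sgn in(-1,1):
            q=T[k&(y*sgn>0)]
            if len(q)>3: print(a,sgn,len(q),"y",np.percentile(q[:,1],[3,97]).round().astype(int),"z",np.percentile(q[:,2],[3,97]).round().astype(int),"bright",int(np.median(p[k&(y*sgn>0)].max(1))))
E
```

```text
wrist
-60 -1 131 y [-35 -21] z [-12  -8] bright 160
-60 1 129 y [19 33] z [-12  -7] bright 161
-56 -1 120 y [-36 -21] z [-12  -6] bright 160
-56 1 123 y [19 33] z [-12  -7] bright 161
-52 -1 118 y [-37 -21] z [-12  -3] bright 161
-52 1 128 y [19 34] z [-12  -4] bright 150
-48 -1 172 y [-37 -21] z [-12  -3] bright 162
-48 1 173 y [19 34] z [-12  -2] bright 140
-44 -1 133 y [-37 -22] z [-12   1] bright 161
-44 1 119 y [19 34] z [-12   0] bright 161
-40 -1 121 y [-36 -21] z [-12   4] bright 160
-40 1 120 y [19 34] z [-12   5] bright 161
-36 -1 110 y [-36 -21] z [-12   6] bright 162
-36 1 124 y [19 33] z [-12   6] bright 161
-32 -1 88 y [-36 -21] z [-12   4] bright 48
-32 1 71 y [19 34] z [-12   2] bright 47
-28 -1 16 y [-25 -21] z [-11   7] bright 69
-28 1 21 y [19 22] z [-11   9] bright 139
-12 -1 779 y [-44 -18] z [-13   8] bright 61
-12 1 710 y [19 45] z [-13   6] bright 48
-8 -1 108 y [-43 -18] z [-14   0] bright 35
-8 1 113 y [18 42] z [-13   3] bright 31
-4 -1 109 y [-43 -17] z [-14   3] bright 29
-4 1 103 y [18 43] z [-14   2] bright 29
0 -1 1482 y [-52 -11] z [-20  18] bright 23
[... 1783 characters left out ...]
 bright 186
-36 1 4 y [20 27] z [12 14] bright 163
-16 -1 8 y [-40 -19] z [ 5 16] bright 82
-16 1 15 y [26 44] z [-6 19] bright 82
-12 -1 27 y [-43 -16] z [ 5 18] bright 82
-12 1 43 y [23 47] z [-6 17] bright 82
-8 -1 14 y [-40 -17] z [ 3 18] bright 80
-8 1 17 y [26 47] z [-8 18] bright 73
-4 -1 23 y [-49  -8] z [-5 26] bright 195
-4 1 30 y [20 54] z [-14  26] bright 191
0 -1 45 y [-47  -8] z [-2 26] bright 201
0 1 56 y [14 55] z [-12  27] bright 208
4 -1 17 y [-45 -10] z [ 0 31] bright 196
4 1 25 y [27 53] z [-32  27] bright 181
8 -1 34 y [-54  -2] z [-1 33] bright 182
8 1 41 y [ 2 54] z [-33  34] bright 184
12 -1 67 y [-54  -1] z [-1 34] bright 195
12 1 125 y [ 2 54] z [-34  35] bright 193
```

The depth data shows the real fingertips end about 27 mm short of the reported TCP, so they still sit about 17 mm above the buttons. Alignment is good in y and z. I'll widen slightly and continue down carefully.

```bash
python3 -m creep '[[0,0,0,0.4,0,0,54],[0,0,0,0.4,0,0,54],[0,0,0,0.3,0,0,54],[0,0,0,0.2,0,0,54],[0,0,0,0,0,0,54]]'
python3 -m creep '[[0,0,0,0.2,0,0,54],[0,0,0,0.2,0,0,54],[0,0,0,0,0,0,54]]'
python3 -m creep '[[0,0,0,0.3,0,0,54],[0,0,0,0.3,0,0,54],[0,0,0,0,0,0,54]]'
```

```text
time_s: 12.4
tcp_pos: [0.5075, -0.1799, 0.0557]
eef_rot: [16.7, 90.0, 178.5]
contact_force: [-0.1, -0.2, -0.0]
gripper_width: 0.0473
time_s: 12.7
tcp_pos: [0.5081, -0.1799, 0.0523]
eef_rot: [176.3, 90.0, -21.9]
contact_force: [-1.3, 0.8, 4.3]
gripper_width: 0.0474
time_s: 13.0
tcp_pos: [0.5081, -0.1799, 0.0467]
eef_rot: [175.5, 90.0, -22.7]
contact_force: [-3.0, 2.2, 9.0]
gripper_width: 0.0469
```

```bash
python3 -m creep '[[0,0,0,0.2,0,0,54],[0,0,0,0.1,0,0,54],[0,0,0,0,0,0,54]]'
python3 - <<'E'
from h import *
p,d=r.capture("wrist");P=cloud("wrist",d);s=r.get_state();R=Ro.from_euler("xyz",s["eef_rot"],degrees=True).as_matrix();T=(P-s["tcp_pos"])@R*1000
x,y,z=np.moveaxis(T,-1,0)
for g in(-1,1):
    k=(p.max(2)<80)&(d>0)&(y*g>18)&(y*g<46)&(z<-10)&(z>-16)&(P[...,2]<.085)&(P[...,2]>.068);print(g,k.sum(),np.percentile(P[k][:,2],[50,80,97]).round(4))
E
```

```text
time_s: 13.3
tcp_pos: [0.5083, -0.18, 0.0456]
eef_rot: [171.2, 89.9, -26.9]
contact_force: [-7.8, 4.9, 24.9]
gripper_width: 0.0474
-1 204 [0.0709 0.0753 0.0831]
1 190 [0.071  0.0761 0.0834]
```

Both button tops now read 0.071 m, which is fully down. Hold.

```bash
for i in 1 2 3 4; do python3 -m creep '[[0,0,0,0,0,0,54],[0,0,0,0,0,0,54],[0,0,0,0,0,0,54],[0,0,0,0,0,0,54],[0,0,0,0,0,0,54],[0,0,0,0,0,0,54],[0,0,0,0,0,0,54],[0,0,0,0,0,0,54]]' | grep -E 'time|force'; done
python3 -m creep '[[0,0,0,-0.3,0,0,54],[0,0,0,-0.3,0,0,54],[0,0,0,-0.4,0,0,54],[0,0,0,-0.5,0,0,54],[0,0,0,-2,0,0,54],[0,0,0,-4,0,0,54],[0,0,0,-4,0,0,54],[0,0,0,-3,0,0,54]]'
python3 -m creep '[[0,0,0,-1,0,0,54],[0,0,0,0,0,0,54],[0,0,0,0,0,0,54],[0,0,0,0,0,0,54]]'
python3 look.py w5; python3 - <<'E'
from h import *
p,d=r.capture("scene");q,e=r.capture("side")
cv2.imwrite("pics/f.png",np.vstack([p[80:350,100:460],cv2.resize(q[100:380,220:500],(360,300))]))
P=cloud("scene",d);x,y,z=np.moveaxis(P,-1,0)
g=(x*-.2924+y*.9563);k=(x>.47)&(x<.6)&(y>.17)&(y<.3)&(z>.121)&(z<.13);print("flange y gate-rot",np.percentile(g[k],[5,50,95]).round(4),"TCP",r.get_state()["tcp_pos"])
E
```

```text
time_s: 14.15
contact_force: [-8.0, 5.1, 24.9]
time_s: 14.95
contact_force: [-8.2, 4.5, 24.6]
time_s: 15.75
contact_force: [-7.3, 4.5, 25.2]
time_s: 16.55
contact_force: [-8.8, 4.5, 25.7]
time_s: 17.35
tcp_pos: [0.5082, -0.18, 0.1906]
eef_rot: [-172.3, 89.9, -10.5]
contact_force: [0.1, 0.2, -0.5]
gripper_width: 0.0473
time_s: 17.75
tcp_pos: [0.5068, -0.1797, 0.1964]
eef_rot: [11.0, 89.8, 172.7]
contact_force: [0.1, -0.7, -1.1]
gripper_width: 0.0475
rotvec [-0.004  0.003 -0.001] shift in present axes cm [-0.36  0.27  0.11] in final axes [-0.36  0.27  0.11]
rotvec [ 3.138e+00 -1.000e-03 -5.000e-03] shift in present axes cm [-0.36  0.27  0.11] in final axes [-0.36 -0.27 -0.11]
t 17.75 tcp [ 0.5068 -0.1797  0.1964] F [ 0.05 -0.73 -1.06] j [  1.   8. -17.  -0. -65.  70.] w 0.0475
btn 164 [276. 134.] [ 0.5759 -0.1563  0.079 ] tool cm [11.73 -4.39 -5.86]
btn 169 [367. 134.] [ 0.5477 -0.2403  0.0791] tool cm [11.72  4.47 -5.8 ]
btn 579 [290. 190.] [ 0.5178 -0.1506  0.0791] tool cm [11.73 -3.12 -0.16]
btn 591 [353. 191.] [ 0.4975 -0.21    0.0792] tool cm [11.73  3.16 -0.09]
((528.2634887695312, -186.68496704101562), (169.19627380371094, 128.20516967773438), 71.7867202758789)
flange y gate-rot [0.0095 0.0441 0.0508] TCP [ 0.50732393 -0.17983553  0.1969779 ]
```

View pics/f.png

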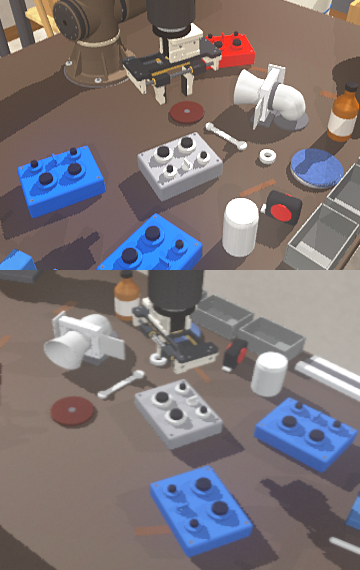

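All four buttons are back at 0.079 m, the box is unmoved, the flange is against the frame and the arm is clear. Handing in.

```bash
python3 -c "
from h import *
print(r.close_job())"
```

```text
the job is handed in; nothing more can be done
None
```

The job is handed in: I pushed the blast gate's slide home, then held both large buttons of the grey start box down together for about 3.2 s and let go. `close_job` gives no verdict.

- **Slide:** I pushed the flange about 45 mm until it met a hard stop at roughly 55–65 N. That push also put some 17 N of sideways force on the flange. The pictures afterwards show the flange a few mm from the frame, as expected when it is home.
- **Buttons:** during the hold the depth image showed both large button tops at 71 mm, which is fully down, with a steady upward force of about 25 N. After letting go, all four buttons read 79 mm again.
- **Box and surroundings:** the box top's centre and angle matched the earlier readings to within about 1 mm. The last pictures show the other things where they were; I did not measure them again. The arm was clear of everything at the end (TCP 0.197 m), and the clock read about 18 s.
- **One disagreement:** the fingertips end about 27 mm short of the stated TCP. My first press therefore stopped above the buttons with no force and touched nothing. I measured the tips from depth images and corrected the height, widening the fingers slightly, before the real press. The slide push was therefore about 106 mm above the bench instead of 79 mm, still on the flange.

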